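Roll a bottle back up the feed rack past its spring catch

ROBOT

A 6-joint arm with a two-finger parallel gripper is mounted at the origin on the work surface. World frame = base frame: x ahead of the robot, y to its left, z up, the work surface at z = 0. Lengths are in mm, angles in rad, forces in N, time in s.
With the tool pointing down it reaches from about 300 to 950 mm from the base axis. Payload 3.1 kg.
Tool frame: the origin (TCP) lies between the finger pads; the fingertips stand 8 mm ahead of it and the grasp point (between the pads) lies 11 mm behind it; z points along the fingers, y is the direction in which the jaws open and shut (so a half turn about z gives the same grasp; the last joint's range is limited). The gripper opens to 85 mm and grips with 20 to 120 N. Pads are 22 mm wide; open, the fingers measure 114 mm over their backs; the gripper's body (76 mm by 85 mm) begins 54 mm behind the grasp point. The pads swing forward as they close: fully open they stand 13 mm farther back than shut.
Start: joints at [-1.291, 0.308, 1.634, -0, 1.2, -0.07], TCP at [214.167, -587.166, 239.272] pointing down, gripper open.
Joint ranges: [-3.06, 3.06], [-0.79, 1.96], [0.05, 2.63], [-1.19, 4.34], [0.05, 2.64], [-2.94, 2.94]. Speed limits (rad/s): [2.79, 2.79, 3.14, 3.14, 3.14, 3.14].

INTERFACE

Orientations are given as a unit quaternion [w, x, y, z].
In Python, from station import arm gives the robot as it stands. The module is installed in compiled form; this text tells all that it offers.
- The arm moves only by the tool jog_arm, never from a script. Its argument "rows" is a list of rows, each a list of 7 numbers: the shift along the world's x, y, z scaled (see below), then the turn, a rotation vector about the world's x, y, z scaled (see below), then the gripper's target within -1 to 1 (fully open at 1, half-way at 0, shut at -1). In form: [[x, y, z, wx, wy, wz, grip], ...]. A call has 1 to 8 rows; each row shifts and turns the commanded pose from where the row before left it; what a row does not reach is not made up. The controller multiplies each number of a shift by 0.025 m and each number of a turn by 0.12 rad. A row lasts 1/12 s, in which the tool goes at most 41.7 mm and 7.16 degrees, less where a joint would pass 70% of its speed; a pose out of reach is approached as far as the arm can. A call with a number of a shift or a turn outside -1 to 1 is refused whole. A call with a gripper value outside its range is refused whole. The fingers move at their own pace and stop on an object; "newtons" is the grip in N (left out, the last holds). Time passes only in rows, so rows that do not move let the fingers close. It gives the time, the measured TCP pose, the force and the opening at its end, in the units of the state.
- arm.read_state(): the state, without advancing time (a new reading comes with each control period).
- arm.grab_frame(name): name is "side" or "top" or "wrist"; returns the picture (384x512x3 uint8, red, green, blue); there is no depth.
- arm.calibration(name): a dict with "vfov" (degrees; the focal length in pixels is half the picture's height over the tangent of half this angle, whatever the lens; pixels are square), "cx", "cy" (the principal point, pixels), "distortion" ([k1, k2, p1, p2, k3] as OpenCV has them; the pictures are not rectified), "eye" and "rotation" of the camera in the world. Camera axes: x right, y down, z forward; pixel columns grow to the right and rows downward; lengths in mm; the calibration is good to about 2 mm. A picture is of the moment at which its call begins: read the wrist's pose just before it. calibration takes no time and is no camera call; for the wrist camera it gives the pose at the moment of the call.
- arm.job_done(): hands the job in, once; it reports no verdict.
The state is a dict: "clock": time; "qpos": joint angles; "qvel": joint speeds; "effort": joint torques, N m; "tcp_pos": TCP position; "orientation": TCP orientation; "force": force on the tool from outside, world axes, zero at the start; "torque": the same for the moment, N m; "width": opening from 0.0 (shut) to 1.0 (fully open).
Only numpy, scipy, OpenCV 4.12 (cv2) and the standard library are available. Lean on these libraries where they do the work, as an engineer would, in place of code of your own. Each camera call takes 0.05 s, during which the arm holds its last target.

TASK

The screw-capped bottle lying at the lip of the sloped bottle rack is not needed today: push it gently back up its own lane with the fingertips, rolling it over the spring catch to the back stop, so that the catch springs up behind it and it stays there by itself. Do not squeeze it or lift it off the lane. Leave the dropper bottle and the squat jar lying at the lip, and everything else on the bench where it is.

Things in the scene. Friction and masses are not known exactly. Their poses are not given: they have to be found in the camera images.
- lanes: Sloped tray of the bottle rack, grey sheet, fixed: three open-topped lanes side by side, rising 10 degrees away from the robot's side. Origin: on the deck surface at the lip's inner face, mid width, 34 mm above the bench; x up the slope along the lanes, y across to the left, z square to the deck. Lanes 94 mm wide, 175 mm long inside, centres at y = +97, 0, -97 mm; walls 3 mm thick, 26 mm high.
- lip_middle (a point): Top inner edge of the tray's front (low) lip, mid width. The lip stands 10 mm above the deck, 3 mm thick; a bottle lying against it has its axis at x = 17.5 mm up the lane.
- stop_middle (a point): Top inner edge of the back stop at the high end, mid width: x = 175 mm up the lanes, 26 mm above the deck. A bottle touching it has its axis at x = 155 mm.
- screw_bottle: Amber bottle with a wide black screw cap (33 mm thick, 16 mm long), paper band, 65 to 135 g, lying across one of the lanes (which varies) against the lip. Origin on its axis, mid body, 20 mm above the deck, about 11 mm to -y of the lane's centre line; y along the axis to the cap. Round body 40 mm thick from y = -30 to +24 mm, cap end at +52 mm. x, z turn as it rolls; let go, it rolls back to the lip.
- catch_left (a joint): Spring catch of the left lane (centre y = +97 mm in the tray's frame): 44 mm wide steel flap in the deck, hinged at x = 100 mm, leaning up the slope. 0 = up, 0.48 rad = pressed flat. A bottle rolled up over it presses it down (about 1 N); it springs up behind a bottle whose axis has passed x = 146 mm and holds it, the bottle then resting back at x = 145 mm.
- catch_left_tip (a point): Middle of the free edge of the left lane's spring catch: when up, at x = 126 mm in the tray's frame, 13 mm above the deck.
- catch_middle (a joint): Spring catch of the middle lane (centre y = +0 mm in the tray's frame): 44 mm wide steel flap in the deck, hinged at x = 100 mm, leaning up the slope. 0 = up, 0.48 rad = pressed flat. A bottle rolled up over it presses it down (about 1 N); it springs up behind a bottle whose axis has passed x = 146 mm and holds it, the bottle then resting back at x = 145 mm.
- catch_middle_tip (a point): Middle of the free edge of the middle lane's spring catch: when up, at x = 126 mm in the tray's frame, 13 mm above the deck.
- catch_right (a joint): Spring catch of the right lane (centre y = -97 mm in the tray's frame): 44 mm wide steel flap in the deck, hinged at x = 100 mm, leaning up the slope. 0 = up, 0.48 rad = pressed flat. A bottle rolled up over it presses it down (about 1 N); it springs up behind a bottle whose axis has passed x = 146 mm and holds it, the bottle then resting back at x = 145 mm.
- catch_right_tip (a point): Middle of the free edge of the right lane's spring catch: when up, at x = 126 mm in the tray's frame, 13 mm above the deck.
- dropper_bottle: Same amber body, 40 mm thick, but with a thin black dropper top (17 mm collar and an 11 mm bulb). Lies against the lip of another lane; stays there. Origin on its axis at mid body.
- squat_jar: Short amber jar, 40 mm thick and 47 mm long, its black lid as thick as the jar. Lies against the lip of the remaining lane; stays there. Origin on its axis near its middle.
- petri_dish: Closed petri dish, 92 mm across, 15 mm high, on the bench left of the rack. Origin under its centre.
- marker_pen: Marker pen, 132 mm long, 12 mm thick, lying on the bench in front of the rack's lip. Origin under its middle.
- wash_bottle: White wash bottle with a bent spout, 72 mm across, 185 mm high, on the bench. Origin under its centre.
- beaker: Clear beaker, 68 mm across, 75 mm high, on the bench right of the rack. Origin under its centre.
- reagent_bottle: Upright amber reagent bottle with a black cap, 66 mm across, 130 mm high, on the bench. Origin under its centre.
There are look-alikes about, which are no part of the job. What is shaped like the screw_bottle but blue or green is not meant.

How it is judged:
By the outcome, as a careful person would: the job done as asked, in the order asked, and still so for the second after the job is handed in, with the robot touching nothing.
It also fails if it takes over 40 s, if anything falls off the work surface, if the arm or the gripper's body presses on something with over 40 N, if the wrist force passes 120 N, or if a joint passes its speed limit or range.

## Working session

There is one attempt and no reset: what is moved stays moved. The work goes in short steps, Python scripts to look and compute and a tool call to move; the robot and the scene stay as the last step left them, time stands still between calls to the robot, and variables do not carry over. Pictures are saved under pics/ and viewed, and the job is handed in when it is done.

Besides the shell and the picture viewer there is one more tool, called after ">>>" as name([rows], argument=value, ...), one row to a line, values as JSON. jog_arm: Moves the arm, as the interface text tells. Shifts and turns lie within -1 to 1; 1 stands for 0.025 m of shift or 0.12 rad of turn. Its arguments: {"type":"object","properties":{"rows":{"type":"array"},"newtons":{"type":"number"}},"required":["rows"]}

```bash
mkdir -p pics
python3 - <<'E'
from station import arm
import cv2
for n in("top","side"):
    f=arm.grab_frame(n); cv2.imwrite(f"pics/{n}0.png",cv2.cvtColor(f,cv2.COLOR_RGB2BGR)); print(n,arm.calibration(n))
s=arm.read_state(); print(s)
E
```

```text
top {'vfov': 50.41471876858923, 'cx': 249.8129000940327, 'cy': 194.48803957070513, 'distortion': array([0.00117838, 0.        , 0.        , 0.        , 0.        ]), 'eye': array([ 477.32773344,    1.46847233, 1282.75407971]), 'rotation': array([-0.01561398,  0.71021742, -0.70365547,  0.01471019])}
side {'vfov': 50.716416123665276, 'cx': 252.9085995641896, 'cy': 190.98241935566614, 'distortion': array([-0.09819627,  0.        ,  0.        ,  0.        ,  0.        ]), 'eye': array([ 75.99040732, 935.22283847, 641.2120594 ]), 'rotation': array([ 0.11417357, -0.18952405,  0.83586564, -0.50236806])}
{'clock': 0.1, 'qpos': array([-1.29068068e+00,  3.08916372e-01,  1.63504730e+00, -9.32110912e-06,
        1.19969058e+00, -6.96968522e-02]), 'qvel': array([ 0.00095398, -0.00200851, -0.00485657, -0.00048557, -0.00176792,
        0.00088975]), 'effort': array([-5.35329782e-04, -4.16406584e+01, -2.77644020e+01, -7.73716783e-05,
        4.02160309e-03, -2.25105566e-05]), 'tcp_pos': array([ 213.97551153, -586.46527888,  238.16855654]), 'orientation': array([-1.02464393e-03,  9.84742039e-01,  1.74017397e-01, -1.12567387e-04]), 'force': array([-0.4707451 , -0.19998365,  0.18804968]), 'torque': array([-0.03641739, -0.00404415, -0.03840407]), 'width': 0.9945804835121225}
```

View pics/top0.png

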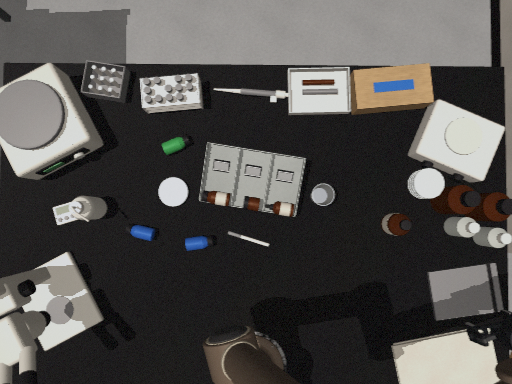

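View pics/side0.png

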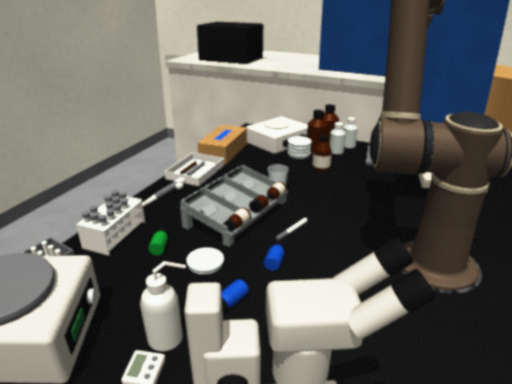

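Run:
```python
import cv2
f=cv2.imread("pics/top0.png"); cv2.imwrite("pics/top0c.png",cv2.resize(f[60:230,140:340],None,fx=4,fy=3.5,interpolation=cv2.INTER_CUBIC) if 0 else cv2.resize(f[70:220,150:350],None,fx=4,fy=4,interpolation=cv2.INTER_CUBIC))
```

```text
(no output)
```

View pics/top0c.png

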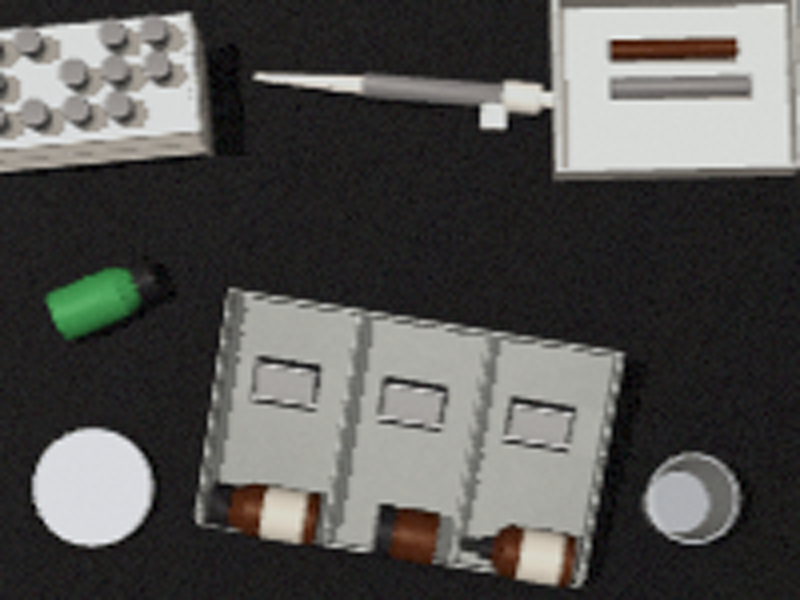

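The left lane (crop ~(265,512)) holds the bottle with the wide black cap. The jar is in the middle lane and the thin-topped dropper is on the right. Next I'll fit the tray pose.

```bash
cat > h.py <<'E'
import numpy as np,cv2
from scipy.optimize import least_squares
from scipy.spatial.transform import Rotation as R
def proj(c,P):
    q=np.array(c['rotation']); Rw=R.from_quat(q[[1,2,3,0]]).as_matrix()
    f=192/np.tan(np.radians(c['vfov']/2)); K=np.array([[f,0,c['cx']],[0,f,c['cy']],[0,0,1.]])
    rv=cv2.Rodrigues(Rw.T)[0]; tv=-Rw.T@c['eye']
    return cv2.projectPoints(np.array(P,float),rv,tv,K,np.array(c['distortion']))[0][:,0]
def tray(p,P):
    x,y,a=p; return (R.from_euler('z',a)*R.from_euler('y',-np.radians(10))).apply(np.array(P,float))+[x,y,34]
E
python3 - <<'E'
from h import *
from station import arm
c=arm.calibration('top')
P=[[178,147,26],[178,-147,26],[-3,-147,26],[-3,147,26]]
uv=np.array([[230,290],[623,350],[583,585],[198,523]])/4+[150,70]
r=least_squares(lambda p:(proj(c,tray(p,P))-uv).ravel(),[480,0,0]); print(r.x,r.fun)
p=r.x; np.save('p.npy',p)
cent={'catchtips':[[126,97,13],[126,0,13],[126,-97,13]],'bottle ends':[[17.5,97-41,20],[17.5,97+41,20]]}
for k,v in cent.items(): print(k,((proj(c,tray(p,v))-[150,70])*4).round())
cs=arm.calibration('side'); f=cv2.imread('pics/side0.png'); g=cv2.imread('pics/top0.png')
Q=P+[[0,y,10] for y in(-97,0,97)]+[[126,y,13] for y in(-97,0,97)]+cent['bottle ends']
out=[]
for im,cc,b in((f,cs,(170,140,150,120)),(g,c,(190,130,130,100))):
    x,y,w,h=b; s=5; z=cv2.resize(im[y:y+h,x:x+w],None,fx=s,fy=s)
    for u in proj(cc,tray(p,Q)): cv2.circle(z,tuple(int(t) for t in (u-[x,y]+.5)*s),4,(0,255,0),1)
    out.append(z)
for i,z in enumerate(out): cv2.imwrite(f'pics/fit{i}.png',z)
E
```

```text
[ 4.92844047e+02  8.97212855e+00 -1.46134192e-01] [-0.12366333 -0.94509479  0.44989947 -0.5654097   0.1454578   0.60728157
 -0.47973398  0.91698305]
catchtips [[288. 366.]
 [416. 386.]
 [545. 406.]]
bottle ends [[320. 518.]
 [213. 501.]]
```

View pics/fit0.png

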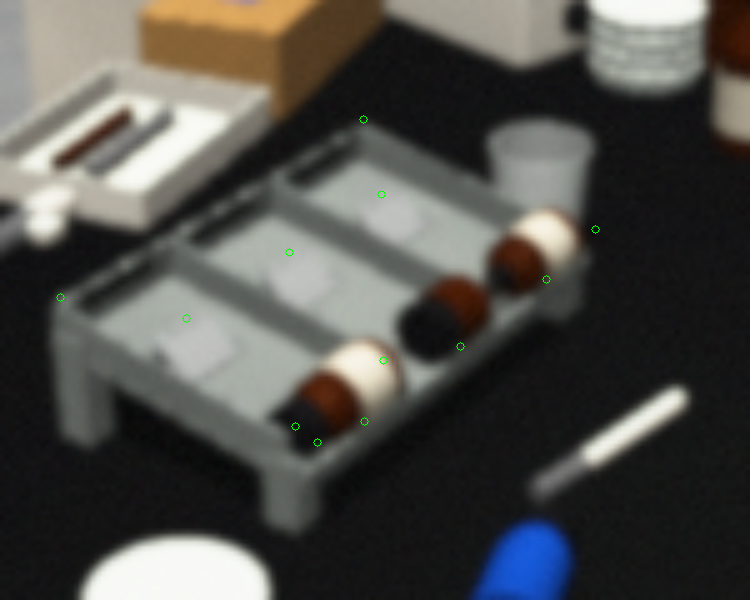

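View pics/fit1.png

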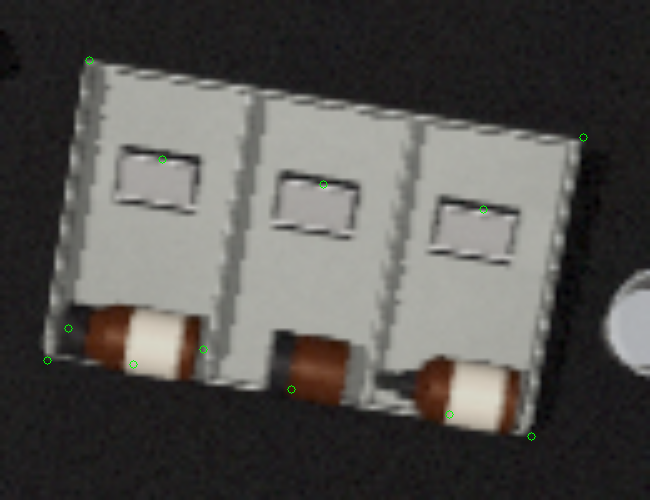

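Run:
```python
from h import *
from station import arm
c=arm.calibration('top'); cs=arm.calibration('side')
P=[[178,147,26],[178,-147,26],[-3,-147,10],[-3,147,10]]
uv=np.array([[230,290],[623,350],[583,585],[198,523]])/4+[150,70]
r=least_squares(lambda p:(proj(c,tray(p,P))-uv).ravel(),[480,0,0]); print(r.x,r.fun.round(2))
p=np.load('p.npy')
# tip-front point in tray coords -> TCP (tool vertical, tool x along tray heading)
h=np.array([np.cos(p[2]),np.sin(p[2]),0])
for d in (-40,-25,-2.5,135): print(d,(tray(p,[[d,85,18]])[0]-11*h+[0,0,8]).round(1))
print(h)
```

```text
[ 4.91539054e+02  9.23665343e+00 -1.46303242e-01] [-0.21 -0.51  0.37 -0.11 -0.39  0.08  0.22  0.57]
-40 [452.3 100.9  52.8]
-25 [466.9  98.7  55.4]
-2.5 [488.8  95.5  59.3]
135 [622.8  75.8  83.2]
[ 0.98934139 -0.14561463  0.        ]
```

>>> jog_arm([
  [0.33, 0.98, 0, 0, 0, -0.15, -0.6],
  [0.33, 0.98, 0, 0, 0, -0.15, -0.6],
  [0.33, 0.98, 0, 0, 0, -0.15, -0.6],
  [0.33, 0.98, 0, 0, 0, -0.15, -0.6],
  [0.33, 0.98, 0, 0, 0, -0.15, -0.6],
  [0.33, 0.98, 0, 0, 0, -0.15, -0.6],
  [0.33, 0.98, 0, 0, 0, -0.15, -0.6],
  [0.33, 0.98, 0, 0, 0, -0.15, -0.6],
])

```text
clock: 0.77
tcp_pos: [280.1, -389.6, 238.7]
orientation: [-0.0, 0.995, 0.102, -0.0]
force: [0.4, 0.2, 0.7]
width: 0.203
```

>>> jog_arm([
  [0.33, 0.98, 0, 0, 0, -0.15, -0.6],
  [0.33, 0.98, 0, 0, 0, -0.15, -0.6],
  [0.33, 0.98, 0, 0, 0, -0.15, -0.6],
  [0.33, 0.98, 0, 0, 0, -0.15, -0.6],
  [0.33, 0.98, 0, 0, 0, -0.15, -0.6],
  [0.33, 0.98, 0, 0, 0, -0.15, -0.6],
  [0.33, 0.98, 0, 0, 0, -0.15, -0.6],
  [0.33, 0.98, 0, 0, 0, -0.15, -0.6],
])

```text
clock: 1.43
tcp_pos: [346.0, -193.7, 238.9]
orientation: [-0.0, 1.0, 0.03, -0.0]
force: [0.8, 0.1, -0.5]
width: 0.206
```

>>> jog_arm([
  [0.33, 0.98, 0, 0, 0, -0.15, -0.6],
  [0.33, 0.98, 0, 0, 0, -0.15, -0.6],
  [0.33, 0.98, 0, 0, 0, -0.15, -0.6],
  [0.33, 0.98, 0, 0, 0, -0.15, -0.6],
  [0.33, 0.98, 0, 0, 0, -0.15, -0.6],
  [0.33, 0.98, 0, 0, 0, -0.15, -0.6],
  [0.33, 0.98, 0, 0, 0, -0.15, -0.6],
  [0.33, 0.98, 0, 0, 0, -0.15, -0.6],
])

```text
clock: 2.1
tcp_pos: [412.0, 2.2, 239.0]
orientation: [0.0, 0.999, -0.041, -0.0]
force: [0.8, -0.3, 0.5]
width: 0.2
```

>>> jog_arm([
  [0.33, 0.95, -0.5, 0, 0, -0.13, -0.6],
  [0.33, 0.95, -0.5, 0, 0, -0.13, -0.6],
  [0.33, 0.95, -0.5, 0, 0, -0.13, -0.6],
  [0.33, 0.95, -0.5, 0, 0, -0.14, -0.6],
  [0, 0.16, -0.6, 0, 0, 0, -0.6],
  [0, 0, 0, 0, 0, 0, -0.6],
])

```text
clock: 2.6
tcp_pos: [442.6, 100.9, 171.2]
orientation: [0.001, 0.997, -0.072, -0.003]
force: [-0.5, -1.0, -1.2]
width: 0.204
```

Run:
```python
from h import *
from station import arm
s=arm.read_state();cw=arm.calibration('wrist')
im=cv2.cvtColor(arm.grab_frame('wrist'),cv2.COLOR_RGB2BGR)
print(s['tcp_pos'],s['orientation'],cw)
np.save('cw.npy',cw,allow_pickle=True)
p=[491.5,9.2,-.1463]
z=cv2.resize(im,None,fx=1.5,fy=1.5)
Q=[[178,147,26],[-3,147,10],[0,97,10],[0,147,10],[175,97,26],[126,97,13],[126,119,13],[126,75,13],[17.5,56,20],[17.5,138,20]]
for u in proj(cw,tray(p,Q)):
    print(u.round()); 
    if abs(u).max()<2000: cv2.circle(z,tuple(int(t) for t in u*1.5),4,(0,255,0),1)
cv2.imwrite('pics/w1.png',z)
```

```text
[442.6214136  100.92185183 171.18440838] [ 5.42467678e-04  9.97432526e-01 -7.15344182e-02 -3.29982386e-03] {'vfov': 64.49335902096969, 'cx': 255.83474370136227, 'cy': 189.58822767022716, 'distortion': array([-0.0783626,  0.       ,  0.       ,  0.       ,  0.       ]), 'eye': array([521.34482121,  91.01414459, 306.47491249]), 'rotation': array([-0.10430987, -0.64652151,  0.74627207,  0.11919473])}
[ 155. -159.]
[183. 118.]
[241. 114.]
[182. 114.]
[ 237. -158.]
[239. -66.]
[206. -66.]
[271. -66.]
[292.  95.]
[189.  95.]
```

View pics/w1.png

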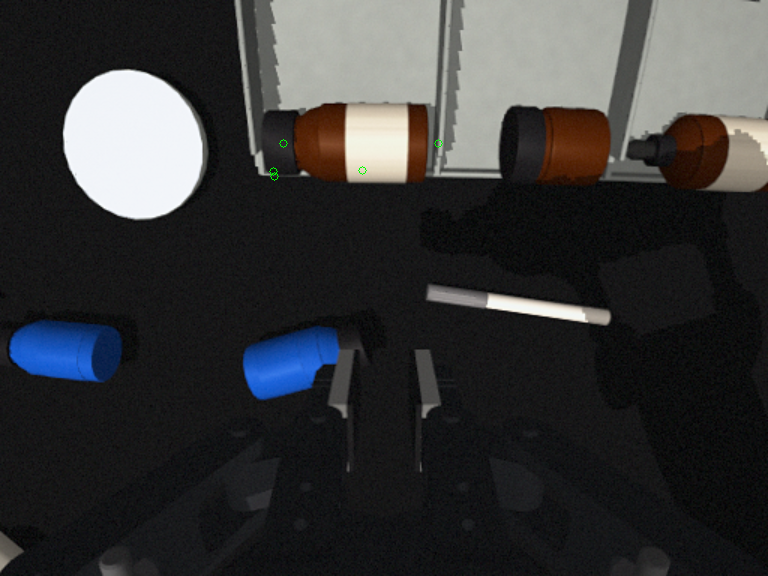

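Run:
```python
from h import *
from station import arm
s=arm.read_state();cw=arm.calibration('wrist'); c=arm.calibration('top'); cs=arm.calibration('side')
T=s['tcp_pos']; o=s['orientation']; Rt=R.from_quat(o[[1,2,3,0]])
print(T,'tip proj x1.5',proj(cw,Rt.apply([[11,0,8],[-11,0,8],[11,8.5,8],[11,-8.5,8]])+T)*1.5, 'w',s['width'])
def back(c,uv,z):
    q=np.array(c['rotation']); Rw=R.from_quat(q[[1,2,3,0]]).as_matrix()
    f=192/np.tan(np.radians(c['vfov']/2)); K=np.array([[f,0,c['cx']],[0,f,c['cy']],[0,0,1.]])
    n=cv2.undistortPoints(np.array([[uv]],float),K,np.array(c['distortion']))[0,0]
    d=Rw@[*n,1]; return c['eye']+d*(z-c['eye'][2])/d[2]
print('blue top',back(c,(197,243),20),'blue wrist cap tip',back(cw,(358/1.5,335/1.5),20))
print('petri top',back(c,(173,192),15),'wrist',back(cw,(135/1.5,144/1.5),15))
print('pen ends top',back(c,(229,233),6),back(c,(269,244),6),'wrist',back(cw,(427/1.5,293/1.5),6),back(cw,(610/1.5,317/1.5),6))
print('front-left corner wrist', back(cw,(257/1.5,174/1.5),44))
for nm,cc in(('top',c),('side',cs)):
    im=cv2.cvtColor(arm.grab_frame(nm),cv2.COLOR_RGB2BGR); cv2.imwrite(f'pics/{nm}1.png',im); print(nm,proj(cc,Rt.apply([[0,0,8]])+T))
```

```text
[443.07511457 100.16144169 172.33076578] tip proj x1.5 [[387.16386761 342.66385031]
 [386.99416903 397.95258062]
 [411.74415432 342.65354673]
 [362.57868257 342.64755136]] w 0.2002456163429675
blue top [380.29466461 164.77262077  20.        ] blue wrist cap tip [394.44585748 126.05313079  20.        ]
petri top [537.26147397 242.46918233  15.        ] wrist [541.46392906 245.54739428  15.        ]
pen ends top [411.22550522  67.18141048   6.        ] [378.21967321 -57.87759627   6.        ] wrist [413.04816961  74.79568362   6.        ] [375.29404064 -55.60605872   6.        ]
front-left corner wrist [511.77220466 164.05843158  44.        ]
top [[214.07205895 224.2039995 ]]
side [[264.51539398 188.37163729]]
```

>>> jog_arm([
  [0.2, 0.1, -0.9, 0, 0, 0, -0.6],
  [0.2, 0, -0.9, 0, 0, 0, -0.6],
  [0, 0, -0.9, 0, 0, 0, -0.6],
  [0, 0, -0.9, 0, 0, 0, -0.6],
  [0, 0, -0.9, 0, 0, 0, -0.6],
  [0, 0, -0.12, 0, 0, 0, -0.6],
  [0, 0, 0, 0, 0, 0, -0.6],
])

```text
clock: 3.33
tcp_pos: [454.4, 101.4, 58.4]
orientation: [0.0, 0.997, -0.074, -0.001]
force: [-1.0, -0.1, 0.4]
width: 0.209
```

Run:
```python
from h import *
from station import arm
s=arm.read_state();cw=arm.calibration('wrist'); c=arm.calibration('top'); cs=arm.calibration('side')
print(s['tcp_pos'],s['force'],s['orientation'])
T=s['tcp_pos']; o=s['orientation']; Rt=R.from_quat(o[[1,2,3,0]])
im=cv2.cvtColor(arm.grab_frame('wrist'),cv2.COLOR_RGB2BGR)
z=cv2.resize(im,None,fx=1.5,fy=1.5)
p=[491.5,9.2,-.1463]
Q=np.vstack([tray(p,[[-3,147,10],[0,97,10],[17.5,56,20],[17.5,138,20]]),Rt.apply([[11,23,8],[11,-23,8]])+T])
for u in proj(cw,Q): cv2.circle(z,tuple(int(t) for t in u*1.5),4,(0,255,0),1)
cv2.imwrite('pics/w2.png',z)
im=cv2.cvtColor(arm.grab_frame('side'),cv2.COLOR_RGB2BGR); 
x,y,w,h=190,150,130,100; z=cv2.resize(im[y:y+h,x:x+w],None,fx=6,fy=6,interpolation=cv2.INTER_CUBIC); cv2.imwrite('pics/s2.png',z)
```

```text
[454.3577039  101.43581867  58.40398205] [-0.9587982  -0.07309271  0.44241937] [ 2.83355733e-04  9.97292903e-01 -7.35215747e-02 -1.16747176e-03]
```

View pics/w2.png

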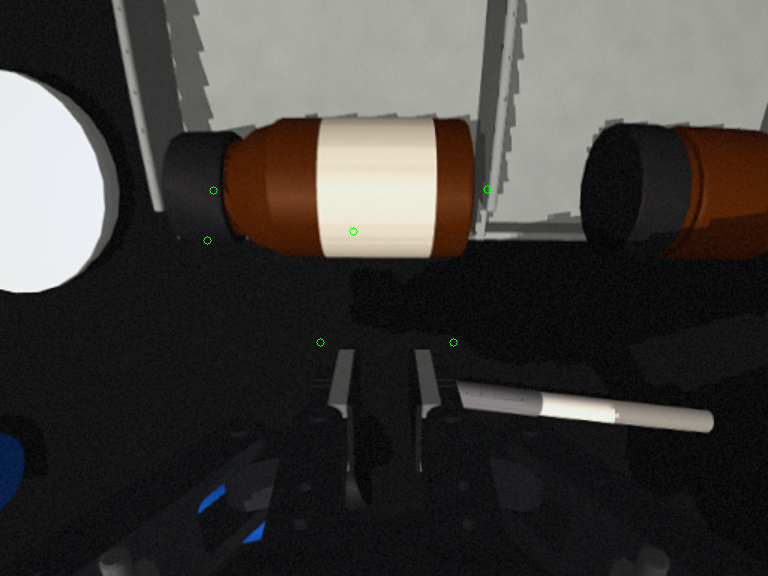

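View pics/s2.png

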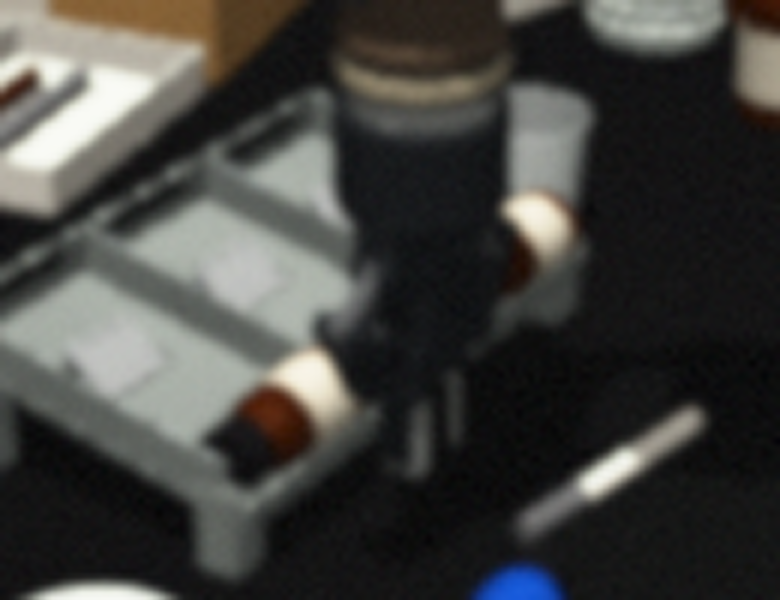

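>>> jog_arm([
  [0.24, -0.035, 0.02, 0, 0, 0, -0.6],
  [0.24, -0.035, 0.02, 0, 0, 0, -0.6],
  [0.24, -0.035, 0.02, 0, 0, 0, -0.6],
  [0.24, -0.035, 0.02, 0, 0, 0, -0.6],
  [0, 0, 0, 0, 0, 0, -0.6],
])

```text
clock: 3.85
tcp_pos: [481.9, 98.8, 61.9]
orientation: [-0.0, 0.997, -0.073, 0.002]
force: [0.0, -0.8, -0.0]
width: 0.201
```

```bash
cat > look.py <<'E'
from h import *
from station import arm
import sys
n=sys.argv[1]
s=arm.read_state(); print(s['clock'],s['tcp_pos'],s['force'],s['orientation'])
im=cv2.cvtColor(arm.grab_frame('wrist'),cv2.COLOR_RGB2BGR)
im2=cv2.cvtColor(arm.grab_frame('side'),cv2.COLOR_RGB2BGR)[130:240,180:310]
a=cv2.resize(im,(400,300),interpolation=cv2.INTER_AREA); b=cv2.resize(im2,(400,338),interpolation=cv2.INTER_CUBIC)
o=np.zeros((338,800,3),np.uint8); o[:300,:400]=a; o[:,400:]=b; cv2.imwrite(f'pics/{n}.png',o)
E
python3 look.py l3
```

```text
3.85 [481.90563646  98.80127023  61.88212131] [ 0.03466211 -0.82663086 -0.04846125] [-3.00882451e-04  9.97329675e-01 -7.30065386e-02  1.86370133e-03]
```

View pics/l3.png

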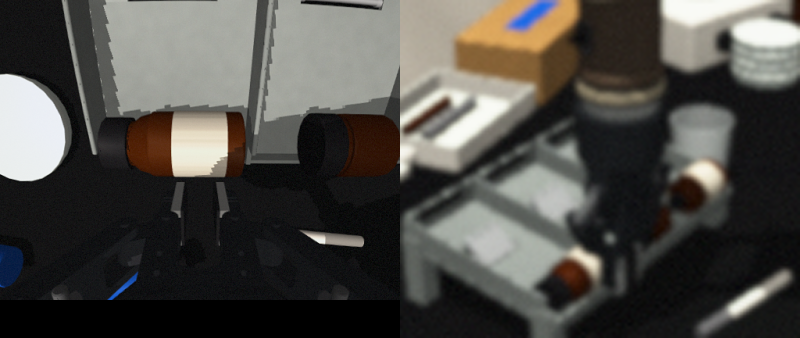

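>>> jog_arm([
  [0.05, 0.02, -0.08, 0, 0, 0, -0.6],
  [0.1, 0.02, 0, 0, 0, 0, -0.6],
  [0.12, -0.0175, 0.021, 0, 0, 0, -0.6],
  [0.12, -0.0175, 0.021, 0, 0, 0, -0.6],
  [0.12, -0.0175, 0.021, 0, 0, 0, -0.6],
  [0.12, -0.0175, 0.021, 0, 0, 0, -0.6],
  [0.12, -0.0175, 0.021, 0, 0, 0, -0.6],
  [0.12, -0.0175, 0.021, 0, 0, 0, -0.6],
])

```text
clock: 4.62
tcp_pos: [501.2, 97.2, 62.0]
orientation: [-0.0, 0.997, -0.073, -0.0]
force: [0.1, 0.7, 0.1]
width: 0.207
```

```bash
python3 look.py l4
```

```text
4.6167 [501.21323943  97.16593236  62.0081831 ] [0.09161779 0.67933132 0.14660931] [-1.16239040e-05  9.97341567e-01 -7.28683481e-02 -4.86995786e-05]
```

View pics/l4.png

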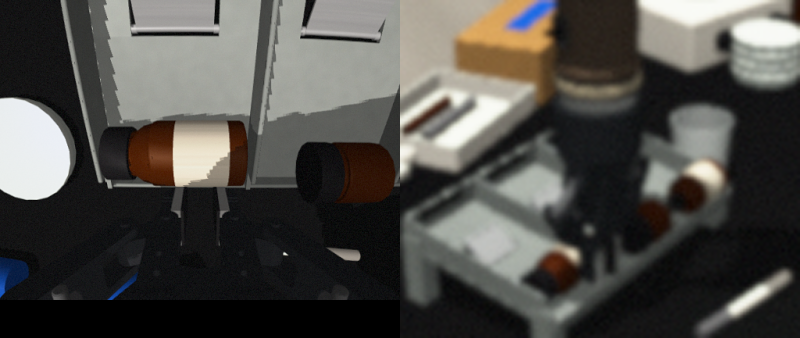

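>>> jog_arm([
  [0.158, -0.023, 0.028, 0, 0, 0, -0.6],
  [0.158, -0.023, 0.028, 0, 0, 0, -0.6],
  [0.158, -0.023, 0.028, 0, 0, 0, -0.6],
  [0.158, -0.023, 0.028, 0, 0, 0, -0.6],
  [0.158, -0.023, 0.028, 0, 0, 0, -0.6],
  [0.158, -0.023, 0.028, 0, 0, 0, -0.6],
  [0.158, -0.023, 0.028, 0, 0, 0, -0.6],
  [0.158, -0.023, 0.028, 0, 0, 0, -0.6],
])

```text
clock: 5.38
tcp_pos: [533.0, 92.5, 67.6]
orientation: [-0.0, 0.997, -0.073, 0.0]
force: [-0.4, 0.7, -0.3]
width: 0.2
```

```bash
python3 look.py l5
```

```text
5.3833 [532.97388629  92.52842547  67.59564624] [-0.44720936  0.7108289  -0.25761039] [-1.96591686e-05  9.97342288e-01 -7.28584984e-02  1.69381618e-05]
```

View pics/l5.png

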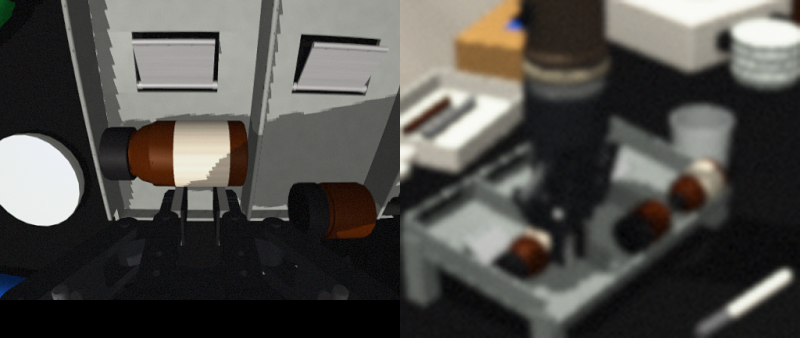

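>>> jog_arm([
  [0.158, -0.023, 0.028, 0, 0, 0, -0.6],
  [0.158, -0.023, 0.028, 0, 0, 0, -0.6],
  [0.158, -0.023, 0.028, 0, 0, 0, -0.6],
  [0.158, -0.023, 0.028, 0, 0, 0, -0.6],
  [0.158, -0.023, 0.028, 0, 0, 0, -0.6],
  [0.158, -0.023, 0.028, 0, 0, 0, -0.6],
  [0.158, -0.023, 0.028, 0, 0, 0, -0.6],
  [0.158, -0.023, 0.028, 0, 0, 0, -0.6],
])

```text
clock: 6.15
tcp_pos: [564.6, 88.0, 73.2]
orientation: [-0.0, 0.997, -0.073, 0.0]
force: [0.1, -0.2, 0.7]
width: 0.205
```

>>> jog_arm([
  [0.158, -0.023, 0.028, 0, 0, 0, -0.6],
  [0.158, -0.023, 0.028, 0, 0, 0, -0.6],
  [0.158, -0.023, 0.028, 0, 0, 0, -0.6],
  [0.158, -0.023, 0.028, 0, 0, 0, -0.6],
  [0.158, -0.023, 0.028, 0, 0, 0, -0.6],
  [0.158, -0.023, 0.028, 0, 0, 0, -0.6],
])

```text
clock: 6.65
tcp_pos: [588.3, 84.5, 77.4]
orientation: [-0.0, 0.997, -0.073, 0.0]
force: [-0.6, 1.0, 0.8]
width: 0.199
```

```bash
python3 look.py l6
```

```text
6.65 [588.29866236  84.50128108  77.39662229] [-0.64381219  1.02859497  0.76645984] [-7.53891122e-06  9.97344547e-01 -7.28274884e-02  1.09424638e-04]
```

View pics/l6.png

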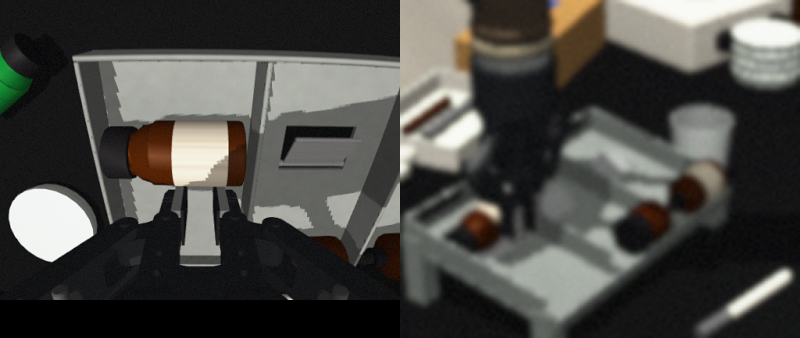

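>>> jog_arm([
  [0.158, -0.023, 0.028, 0, 0, 0, -0.6],
  [0.158, -0.023, 0.028, 0, 0, 0, -0.6],
  [0.158, -0.023, 0.028, 0, 0, 0, -0.6],
  [0.158, -0.023, 0.028, 0, 0, 0, -0.6],
  [0.158, -0.023, 0.028, 0, 0, 0, -0.6],
  [0.12, -0.0175, 0.021, 0, 0, 0, -0.6],
])

```text
clock: 7.25
tcp_pos: [611.5, 81.2, 81.6]
orientation: [-0.0, 0.997, -0.073, 0.001]
force: [0.1, -0.1, -0.0]
width: 0.198
```

```bash
python3 look.py l7
```

```text
7.25 [611.54645291  81.16083888  81.59756911] [ 0.09552498 -0.1073853  -0.00063126] [-4.44921765e-05  9.97342270e-01 -7.28562398e-02  6.02125355e-04]
```

View pics/l7.png

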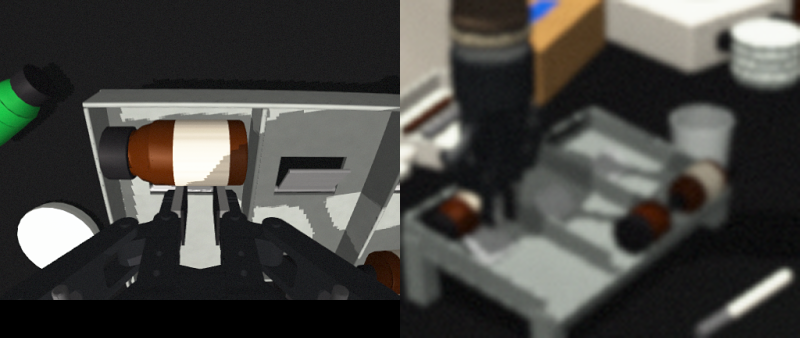

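>>> jog_arm([
  [0.08, -0.012, 0.014, 0, 0, 0, -0.6],
  [0.08, -0.012, 0.014, 0, 0, 0, -0.6],
  [0.06, -0.009, 0.01, 0, 0, 0, -0.6],
  [0, 0, 0, 0, 0, 0, -0.6],
])

```text
clock: 7.68
tcp_pos: [616.4, 80.4, 82.4]
orientation: [0.0, 0.997, -0.073, 0.0]
force: [0.8, 0.4, 0.7]
width: 0.197
```

```bash
python3 look.py l8
```

```text
7.6833 [616.37032633  80.38374505  82.38056569] [0.8059023  0.36121993 0.65510727] [ 5.14636538e-07  9.97343887e-01 -7.28363477e-02  1.93663215e-04]
```

View pics/l8.png

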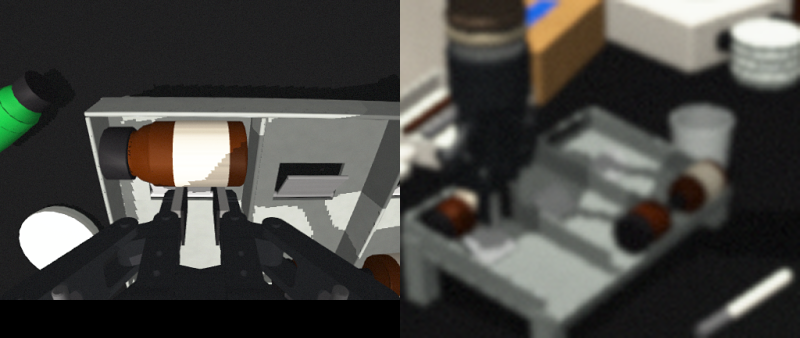

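>>> jog_arm([
  [0.06, -0.009, 0.01, 0, 0, 0, -0.6],
  [0.06, -0.009, 0.01, 0, 0, 0, -0.6],
  [0, 0, 0, 0, 0, 0, -0.6],
])

```text
clock: 8.03
tcp_pos: [619.5, 79.9, 83.0]
orientation: [-0.0, 0.997, -0.073, 0.0]
force: [0.8, 0.2, 0.0]
width: 0.202
```

Run:
```python
from h import *
from station import arm
s=arm.read_state(); print(s['tcp_pos'],s['force'])
im=cv2.cvtColor(arm.grab_frame('wrist'),cv2.COLOR_RGB2BGR)
cv2.imwrite('pics/w9.png',cv2.resize(im[110:300,100:340],None,fx=3.1,fy=3.1,interpolation=cv2.INTER_CUBIC))
```

```text
[619.47654802  79.93799079  82.97588291] [0.82599774 0.23275363 0.00537742]
```

View pics/w9.png

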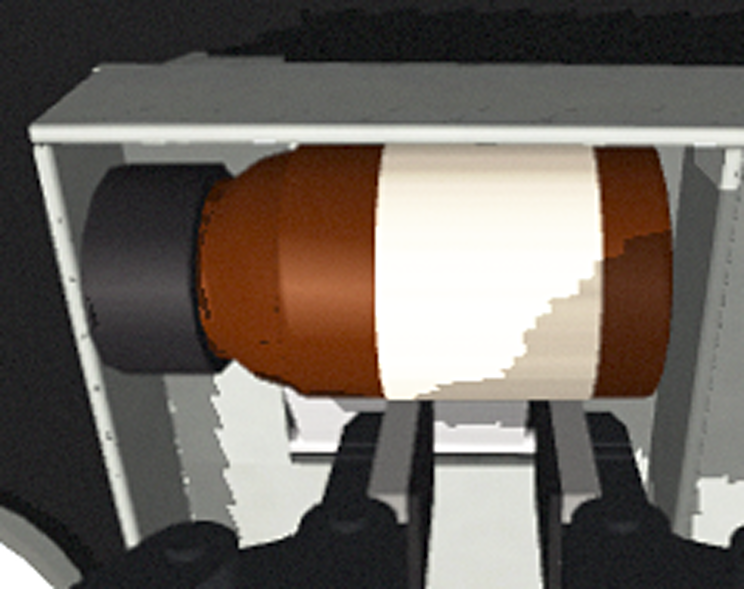

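>>> jog_arm([
  [-0.08, 0.012, -0.014, 0, 0, 0, -0.6],
  [-0.08, 0.012, -0.014, 0, 0, 0, -0.6],
  [-0.08, 0.012, -0.014, 0, 0, 0, -0.6],
  [-0.08, 0.012, -0.014, 0, 0, 0, -0.6],
  [-0.08, 0.012, -0.014, 0, 0, 0, -0.6],
  [-0.08, 0.012, -0.014, 0, 0, 0, -0.6],
  [-0.08, 0.012, -0.014, 0, 0, 0, -0.6],
  [0, 0, 0, 0, 0, 0, -0.6],
])

```text
clock: 8.75
tcp_pos: [604.4, 82.1, 80.2]
orientation: [0.0, 0.997, -0.073, -0.0]
force: [-0.2, 0.1, 0.1]
width: 0.2
```

Run:
```python
from h import *
from station import arm
s=arm.read_state(); print(s['tcp_pos'],s['force'])
im=cv2.cvtColor(arm.grab_frame('wrist'),cv2.COLOR_RGB2BGR)
cv2.imwrite('pics/w10.png',cv2.resize(im[110:300,100:340],None,fx=3.1,fy=3.1,interpolation=cv2.INTER_CUBIC))
```

```text
[604.43498784  82.1470365   80.18791919] [-0.24839988  0.11688979  0.13739288]
```

View pics/w10.png

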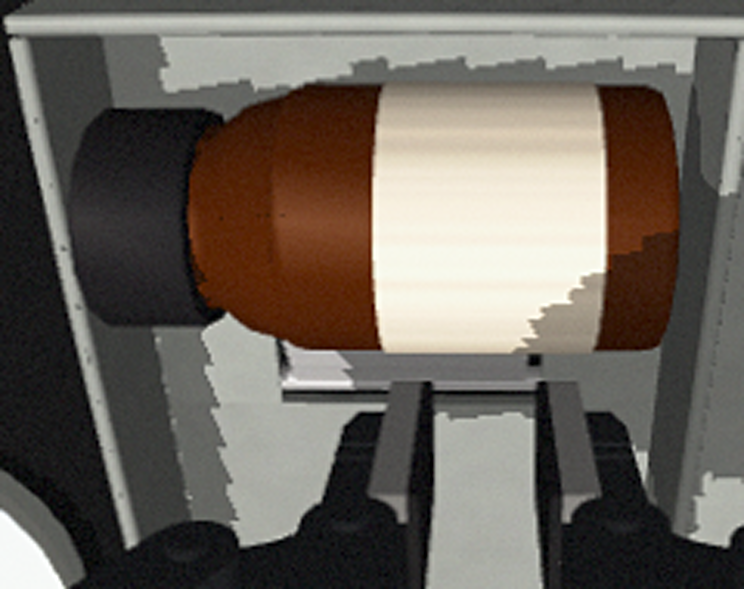

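The fingers are now clear of the bottle (gap at crop row ~365) and the catch is holding it. I'll withdraw up and away.

>>> jog_arm([
  [-0.3, 0.04, 0, 0, 0, 0, -0.6],
  [-0.4, 0.06, 0.1, 0, 0, 0, -0.6],
  [-0.4, 0.06, 0.6, 0, 0, 0, -0.6],
  [-0.4, 0.06, 0.9, 0, 0, 0, -0.6],
  [-0.6, 0, 0.9, 0, 0, 0, -0.6],
  [-0.9, -0.3, 0.9, 0, 0, 0, -0.6],
  [-0.9, -0.6, 0.9, 0, 0, 0, -0.6],
  [-0.9, -0.9, 0.9, 0, 0, 0, -0.6],
])

```text
clock: 9.47
tcp_pos: [482.9, 43.4, 211.0]
orientation: [-0.0, 0.997, -0.072, -0.0]
force: [-0.1, -0.5, 0.9]
width: 0.2
```

>>> jog_arm([
  [-0.7, -0.95, 0.4, 0, 0, 0, -0.6],
  [-0.6, -0.95, 0, 0, 0, 0, -0.6],
  [-0.4, -0.95, 0, 0, 0, 0, -0.6],
  [-0.2, -0.95, 0, 0, 0, 0, -0.6],
  [0, -0.95, 0, 0, 0, 0, -0.6],
  [0, -0.95, 0, 0, 0, 0, -0.6],
  [0, -0.95, 0, 0, 0, 0, -0.6],
  [0, -0.95, 0, 0, 0, 0, -0.6],
])

```text
clock: 10.13
tcp_pos: [436.4, -147.9, 220.4]
orientation: [-0.0, 0.997, -0.073, -0.0]
force: [0.2, -0.1, 0.3]
width: 0.195
```

>>> jog_arm([
  [0, -0.95, 0, 0, 0, 0, -0.6],
  [0, -0.95, 0, 0, 0, 0, -0.6],
  [0, -0.95, 0, 0, 0, 0, -0.6],
  [0, -0.95, 0, 0, 0, 0, -0.6],
  [0, -0.95, 0, 0, 0, 0, -0.6],
  [0, 0, 0, 0, 0, 0, -0.6],
])

```text
clock: 10.63
tcp_pos: [437.1, -269.4, 220.7]
orientation: [0.001, 0.997, -0.074, 0.001]
force: [0.2, 0.2, 0.4]
width: 0.198
```

Run:
```python
from h import *
from station import arm
s=arm.read_state(); print(s['clock'],s['tcp_pos'],s['force'])
a=cv2.cvtColor(arm.grab_frame('top'),cv2.COLOR_RGB2BGR)[70:270,100:350]
b=cv2.cvtColor(arm.grab_frame('side'),cv2.COLOR_RGB2BGR)[130:290,130:330]
cv2.imwrite('pics/f.png',np.hstack([cv2.resize(a,(400,320)),cv2.resize(b,(400,320))]))
```

```text
10.6333 [ 437.13729535 -269.38346964  220.70157559] [0.17498087 0.23318294 0.44359039]
```

View pics/f.png

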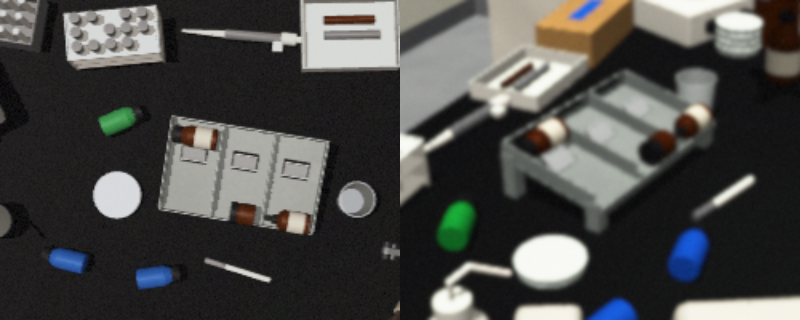

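Run:
```python
from station import arm
print(arm.job_done())
```

```text
the job is handed in; nothing more can be done
None
```

The screw-capped bottle is at the top of the left lane, held by its spring catch, and the job is handed in. I rolled it up from the lip with the fingertips of the nearly shut gripper, without squeezing or lifting it.

- **Held by the catch:** After I backed the fingers off, the wrist picture showed a clear gap between them and the bottle. About 2 s later, with the arm away, the top and side views still showed it just above the catch.
- **Everything else:** The squat jar and the dropper bottle are still at the lip. The dish, pen, beaker and coloured look-alikes that show in the last pictures looked unmoved by eye.
- **Forces and time:** The force readings I saw stayed around 1 N, and the last reading was at 10.6 s.
- **Disagreement:** The wrist camera put objects several mm off the positions worked out from the top view, up to about 9 mm at one rack corner. I lined up the fingers with the bottle directly in the wrist picture instead.
- **Not confirmed:** I never felt a clear force against the back stop. That the bottle got past the catch rests on the pictures and on it staying there by itself.

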